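Reset the tripped breaker on the bench supply box

ROBOT

A 7-joint arm with a two-finger parallel gripper is mounted at the origin on the work surface; the furniture and walls round the work are solid. World frame = base frame: x ahead of the robot, y to its left, z up, the work surface at z = 0. Lengths are in mm, angles in rad, forces in N, time in s.
With the tool pointing down it reaches from about 400 to 875 mm from the base axis. Payload 19.3 kg.
Tool frame: the origin (TCP) lies at the very end of the fingers, on their centre line; the grasp point (between the pads) lies 19 mm behind it (grip_point_offset is the z of the grasp point in the tool frame, in mm); z points along the fingers, y is the line along which they close (so a half turn about z gives the same grasp; the last joint's range is limited). The gripper opens to 85 mm and grips with 20 to 120 N. Pads are 22 mm wide; open, the fingers measure 114 mm over their backs; the gripper's body (76 mm by 85 mm) begins 54 mm behind the grasp point. The pads swing forward as they close: fully open they stand 13 mm farther back than shut.
Start: joints at [1.073, 0.521, -0.036, 1.599, 0.021, 1.021, -0.113], TCP at [259.266, -568.679, 231.291] pointing down, gripper open.
Joint ranges: [-2.91, 2.91], [-0.3, 2.13], [-1.5, 1.42], [0.17, 2.43], [-1.26, 4.41], [0.16, 1.93], [-2.52, 2.52]. Speed limits (rad/s): [1.89, 1.89, 2.39, 2.39, 3.01, 3.01, 3.01].

INTERFACE

Orientations are given as a 3x3 rotation matrix whose columns are the frame's x, y, z axes.
In Python, from workcell import movep, movel, goto_joints, open_gripper, clamp, wait, inverse_kinematics, read_state, camera, PlanningError, finish_job, grip_point_offset gives the robot as it stands. Calls block until the motion is done:
- movep(position, orientation): joint-space move of the TCP to a pose.
- movel(position, frame=None, max_speed=150, guard=None): straight line of the TCP; frame=None keeps the orientation; max_speed is the mean speed in mm/s. With guard (N) it stops when the force on the tool has changed by that much, and returns True; else False.
- goto_joints(angles): joint-space move.
- open_gripper() and clamp(): open the fingers fully, or close them until they stop; the grip force is fixed at half the most.
- wait(seconds).
- inverse_kinematics(position, orientation): joint angles nearest the present ones, or None.
- read_state(): the state.
- camera(name): name is "side" or "top" or "wrist"; returns a dict with "image" (480x640x3 uint8, blue, green, red), "range_z" (480x640 float32, mm along the optical axis (not along the pixel's ray), 0 where there is no reading), "fx", "fy", "cx", "cy" (pixels), "cam_to_world" (4x4, takes a point from camera to world coordinates). Camera axes: x right, y up, looking along -z (the intrinsics and any distortion apply to the point x, -y, -z); pixel columns grow to the right and rows downward; lengths in mm; the calibration is good to about 2 mm. A picture is of the moment at which its call begins.
A pose or a line that the arm cannot do raises PlanningError and nothing moves.
- finish_job(): hands the job in; it is judged then, once.
The state is a dict: "time": time; "qpos": joint angles; "qvel": joint speeds; "joint_efforts": joint torques, N m; "eef_pos": TCP position; "tool_rot": TCP orientation; "ft_force": force on the tool from outside, world axes, zero at the start; "torque": the same for the moment, N m; "finger_gap": finger opening in mm; "gripper_force": force on a finger pad.
Only numpy, scipy, OpenCV 4.12 (cv2) and the standard library are available. Lean on these libraries where they do the work, as an engineer would, in place of code of your own. Each camera call takes 0.05 s, during which the arm holds its last target. There are 200 camera calls.

TASK

One of the three breakers on the bench supply box has tripped: its orange lever stands about half-way, while the other two are fully on or fully off. Reset it: push its lever fully off, to its stop on the side of the red bar, then throw it fully on, to its stop on the side of the green bar. Leave the other two levers as they are and let go at the end.

Things in the scene. Friction and masses are not known exactly. Their poses are not given: they have to be found in the camera images.
- breaker_a: The tripped breaker: any of three alike, 88 mm apart in a row on a fixed box (150 x 285 mm, top 62 mm above the table). Black plate 82 x 52 x 8 mm, an orange lever amid, green bar 53 mm off on the on side, red bar on the off side. Origin: middle of the lever's hinge axis, 70 mm above the table, level with the plate's top. x: level, from red to green; y: hinge axis, along the row; z: up.
- lever_a (a joint): Tripped lever, rad: 0 fully off (stop, leans 0.6 rad to -x of breaker_a), 0.6 upright, 1.2 fully on (stop, leans 0.6 rad to +x); starts at 0.45 to 0.75. Its tip is 60 mm from the hinge axis; the upper 32 mm is a paddle 24 mm wide along y, 12 mm thick. Push it with closed fingers, about 2 N at 30 mm above the axis; no spring, stays as left.
- lever_b (a joint): Lever of a second breaker, same form and sense: it is fully on (1.2) and must stay so. On every breaker two round cheeks beside the lever's foot rise 11 mm above the hinge axis (within 11 mm of it along x, 17 mm along y).
- lever_c (a joint): Lever of the third breaker, same form and sense: it has been left fully off (0) on purpose and must stay so.

How it is judged:
By the outcome, as a careful person would: the job done as asked, in the order asked, and still so for the second after the job is handed in, with the robot touching nothing.
It also fails if it takes over 32 s, if anything falls off the work surface, if the arm or the gripper's body presses on something with over 40 N, if the wrist force passes 120 N, or if a joint passes its speed limit or range.

## Working session

There is one attempt and no reset: what is moved stays moved. The work goes in short steps, each a Python script; the robot and the scene stay as the last script left them, time stands still between calls to the robot, and variables do not carry over. Pictures are saved under pics/ and viewed, at most 10 in all, crops included, and the job is handed in when it is done.

```bash
mkdir -p pics; ls
python3 - <<'E'
from workcell import *
import cv2,numpy as np
s=read_state();print(s['time'],s['eef_pos'])
for n in("top","side"):
    c=camera(n);np.savez(n+'.npz',**c);cv2.imwrite(f'pics/{n}1.png',c['image']);print(n,c['fx'],c['cx'],c['cy'],np.round(c['cam_to_world'],3).tolist(),[k for k in c])
E
```

```text
pics
0.0 [ 259.12839408 -568.3766198   230.7063093 ]
top 577.2428923252011 322.76247860912235 242.2689535229409 [[0.018, 0.988, -0.154, 435.682], [-1.0, 0.017, -0.007, 3.057], [-0.005, 0.154, 0.988, 961.134], [0.0, 0.0, 0.0, 1.0]] ['image', 'range_z', 'fx', 'fy', 'cx', 'cy', 'cam_to_world']
side 493.69365671770936 330.8492642903338 238.18197200671028 [[0.97, 0.095, -0.223, 372.632], [-0.242, 0.376, -0.894, -785.266], [-0.001, 0.922, 0.388, 430.12], [0.0, 0.0, 0.0, 1.0]] ['image', 'range_z', 'fx', 'fy', 'cx', 'cy', 'cam_to_world']
```

View pics/top1.png

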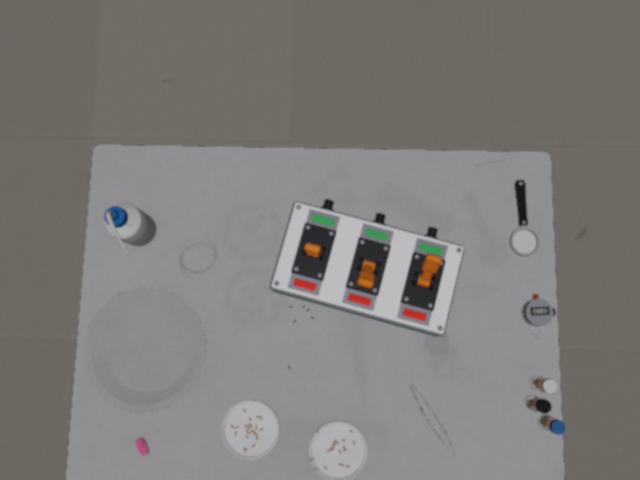

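View pics/side1.png

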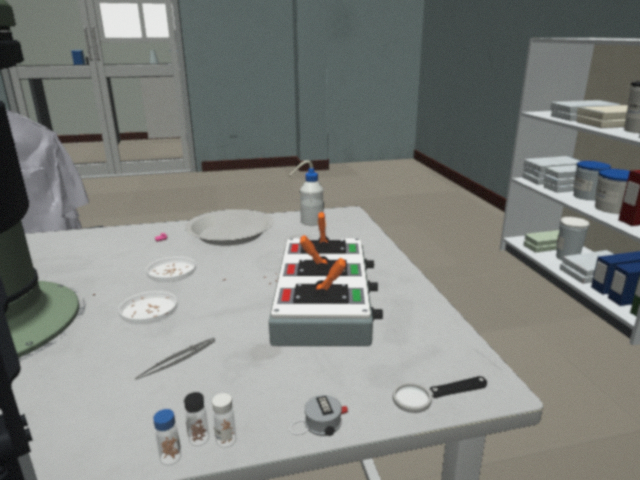

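The tripped breaker is the leftmost in the top view: its lever is upright at about (313,250), green bar (323,219), red bar (305,284). The middle lever leans to red and the right one to green. Next I'll get the bar positions from ray casts.

```bash
cat > vis.py <<'E'
import cv2,numpy as np
def ray(c,u,v,z):
    T=c['cam_to_world'];d=T[:3,:3]@np.array([(u-c['cx'])/c['fx'],-(v-c['cy'])/c['fy'],-1]);o=T[:3,3]
    return o+d*(z-o[2])/d[2]
def blobs(c,lo,hi,amin=40,win=None):
    h=cv2.cvtColor(c['image'],cv2.COLOR_BGR2HSV);m=cv2.inRange(h,lo,hi)
    if win: k=np.zeros_like(m);k[win[1]:win[3],win[0]:win[2]]=1;m=m*k
    n,l,s,ce=cv2.connectedComponentsWithStats(m)
    return [(ce[i],s[i,4],l==i) for i in range(1,n) if s[i,4]>=amin]
G=((45,100,40),(85,255,255));R=((0,200,100),(4,255,255));O=((5,150,60),(18,255,255))
E
python3 - <<'E'
from vis import *
for n,w in(("top",(260,180,480,345)),("side",(260,200,390,350))):
    c=dict(np.load(n+'.npz'));P={}
    for k,r in(('G',G),('R',R)):
        b=blobs(c,*r,amin=25,win=w);P[k]=np.array([ray(c,*x[0],63) for x in b])
        for x in b: print(n,k,x[0].round(1),x[1],ray(c,*x[0],63).round(1), c['range_z'][int(x[0][1]),int(x[0][0])])
        if k=='G':
            for x in blobs(c,*O,win=w): print('O',x[0].round(1),x[1],ray(c,*x[0],110).round(1))
E
```

```text
top G [322.5 219.5] 144 [612.4  10.9  63. ] 914.909
top G [376.4 233.9] 145 [590.7 -74.5  63. ] 913.0395
top G [430.4 248.4] 151 [ 569.  -159.4   63. ] 907.9348
O [312.  249.4] 194 [557.6  25.2 110. ]
O [428.4 269.6] 473 [ 530.4 -147.6  110. ]
O [366.5 274. ] 395 [522.1 -56.2 110. ]
side G [352.  247.8] 45 [609.8   7.8  63. ] 911.71704
side G [354. 269.] 60 [588.5 -77.1  63. ] 826.32184
side G [356.1 294.7] 85 [ 567.  -161.1   63. ] 744.7965
O [321.8 226.3] 120 [553.8   9.5 110. ]
O [311.5 249.9] 246 [515.  -86.1 110. ]
O [332.3 273.7] 319 [ 526.7 -174.6  110. ]
```

```bash
cat >> vis.py <<'E'
ex=np.array([.969,-.247,0]);ex/=np.linalg.norm(ex);ey=np.array([-ex[1],ex[0],0]);org=np.array([560.3,22.7,70.])
def P(x,z,y=0): return org+ex*x+ey*y+[0,0,z]
def rel(p): d=np.array(p)-org; return np.round([d@ex,d@ey,d[2]],1)
E
python3 - <<'E'
from workcell import *
from vis import *
clamp()
q0=np.array(read_state()['qpos']);print(np.round(read_state()['tool_rot'],2).tolist())
best=None
for x in(ex,-ex,ey,-ey):
    R_=np.column_stack([x,np.cross([0,0,-1],x),[0,0,-1]])
    q=inverse_kinematics(P(42,110),R_)
    if q is None: continue
    d=np.abs(np.array(q)-q0).max();print(x,np.round(q,2),d)
    if best is None or d<best[0]: best=(d,R_)
np.save('R.npy',best[1])
movep(P(42,110),best[1])
s=read_state();print(s['time'],rel(s['eef_pos']),s['finger_gap'],s['ft_force'])
c=camera('side');cv2.imwrite('pics/s2.png',cv2.resize(c['image'][130:370,200:440],(600,600)))
E
```

```text
[[0.91, 0.41, 0.0], [0.41, -0.91, 0.0], [0.0, -0.0, -1.0]]
[ 0.96901454 -0.24700371  0.        ] [-0.05  0.54 -0.1   1.71  0.07  0.89 -2.  ] 1.8861981327149113
[-0.96901454  0.24700371 -0.        ] [ 0.42  0.66 -0.81  1.69  0.54  1.03  0.75] 0.8632917251105098
[0.24700371 0.96901454 0.        ] [ 0.24  0.59 -0.53  1.7   0.35  0.95 -0.67] 0.8298049011201427
[-0.24700371 -0.96901454 -0.        ] [ 0.64  0.88 -1.28  1.68  0.88  1.28  2.07] 2.180120092181471
3.2667 [ 42.4  -1.1 110. ] -0.03438638077834899 [-0.27473801  0.48970313  0.28875657]
```

View pics/s2.png

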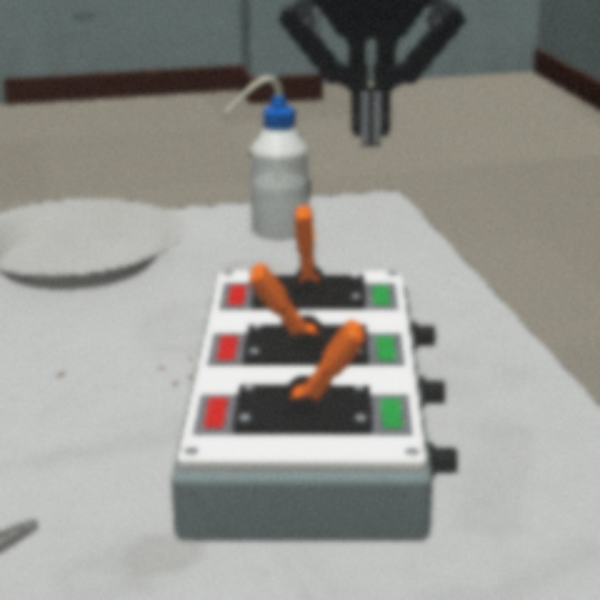

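The closed fingers hang on the green side of the upright far lever, well clear. Now I'll descend and push it off.

Run:
```python
from workcell import *
from vis import *
g0=movel(P(42,28),max_speed=120,guard=15)
s=read_state();print(g0,rel(s['eef_pos']))
if not g0:
    g=movel(P(-16,28),max_speed=35,guard=14)
    s=read_state();print(g,s['time'],rel(s['eef_pos']),s['ft_force'])
    c=camera('side');cv2.imwrite('pics/s3.png',cv2.resize(c['image'][170:310,240:400],(800,600)[:2]))
```

```text
False [42.4  0.2 28.6]
True 5.4417 [-6.7  0.1 28.6] [ 4.79497042 -1.76760643  1.85200406]
```

View pics/s3.png

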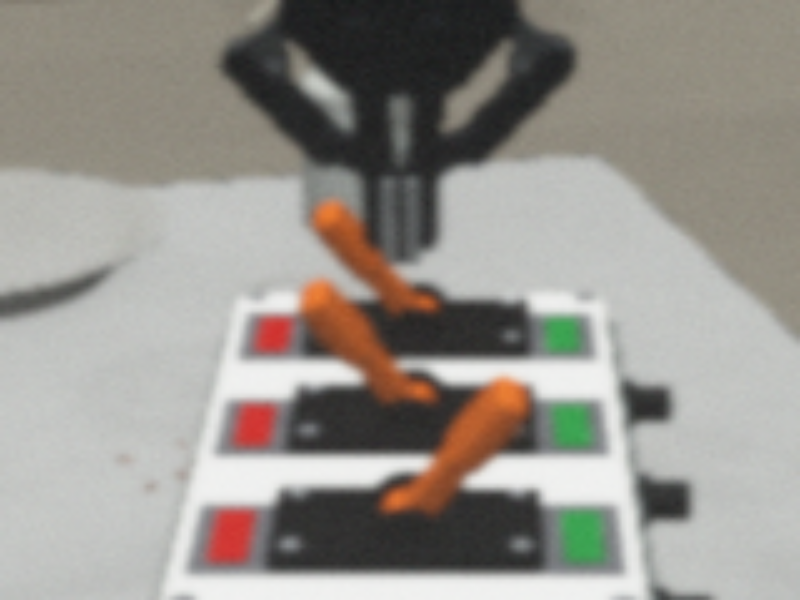

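The lever now leans toward red, parallel to the middle "off" one. I'll press once more to confirm the stop, then go over and throw it on.

Run:
```python
from workcell import *
from vis import *
def st(t,g=None): s=read_state();print(t,g,round(s['time'],2),rel(s['eef_pos']),np.round(s['ft_force'],1))
st('press',movel(P(-18,28),max_speed=25,guard=22))
movel(P(0,28),max_speed=100)
movel(P(10,85),max_speed=150)
movel(P(-68,85),max_speed=150)
g=movel(P(-68,28),max_speed=120,guard=15);st('down',g)
if not g:
    st('on',movel(P(18,28),max_speed=35,guard=16))
    st('press',movel(P(22,28),max_speed=25,guard=22))
    c=camera('side');cv2.imwrite('pics/s4.png',cv2.resize(c['image'][170:310,240:400],(800,600)))
```

```text
press True 5.79 [-7.4  0.3 29.5] [ 6.8 -2.   2.2]
down False 7.87 [-67.7   0.2  28.2] [ 0.  -0.2 -0.1]
on True 9.73 [ 4.6 -0.  27.5] [-6.7 -0.3 12.8]
press True 10.08 [ 4.9  0.  27.3] [-12.6   0.8  21.5]
```

View pics/s4.png

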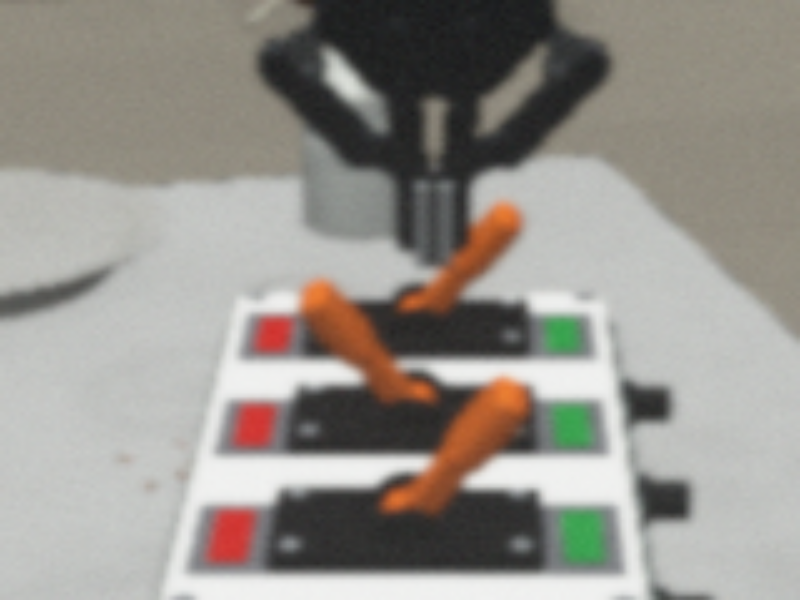

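The lever leans to green, parallel to the near "on" one. The finger stops at -7.4 mm and +4.9 mm, nearly symmetric about the hinge, which fits both stops. I'll retreat and check.

Run:
```python
from workcell import *
from vis import *
movel(P(-10,28),max_speed=100);movel(P(-20,130),max_speed=150)
s=read_state();print(s['time'],np.round(s['ft_force'],1))
c=camera('side')
for x in blobs(c,*O,win=(260,190,390,350)):
    v,u=np.nonzero(x[2]);print(x[0].round(1),x[1],round(float(np.degrees(cv2.fitLine(np.column_stack([u,v]).astype(np.float32),2,0,.01,.01)[1,0])),0), 'tip',u[v.argmin()],v.min(), ray(c,u[v<v.min()+4].mean(),v.min()+3,115).round(0))
cv2.imwrite('pics/s5.png',cv2.resize(c['image'][170:310,240:400],(800,600)))
```

```text
11.2667 [ 0.4  0.5 -0.9]
[332.5 230.6] 167 -44.0 tip 339 218 [588.  14. 115.]
[311.6 249.9] 242 44.0 tip 303 236 [509. -51. 115.]
[332.2 273.8] 320 -44.0 tip 339 259 [ 544. -150.  115.]
```

View pics/s5.png

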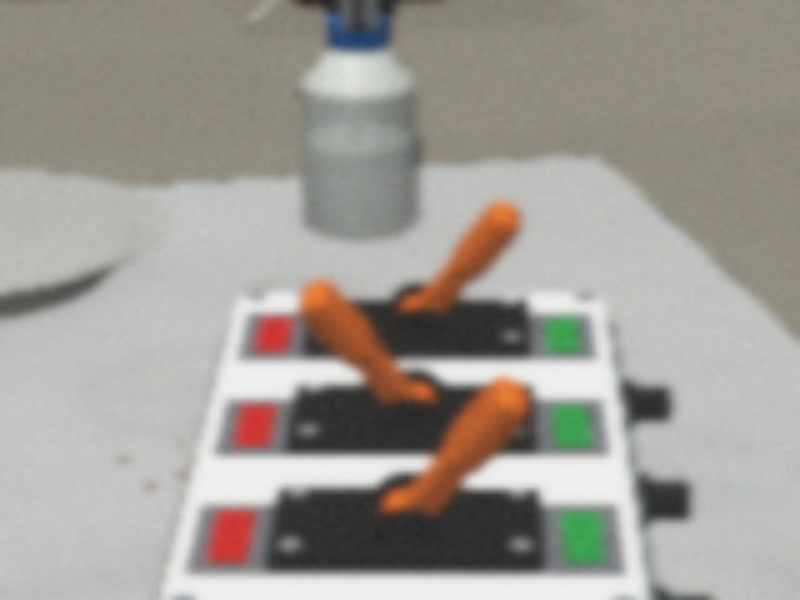

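The far lever is fully on: its tip is offset from the near "on" lever's by close to two row pitches. The other two haven't moved, and the gripper is clear.

```bash
python3 -c "
from workcell import *
print(finish_job())"
```

```text
the job is handed in; nothing more can be done
None
```

I reset the tripped breaker (the far one in the side view): lever pushed to its off stop, then thrown to its on stop. The other two levers are unchanged, the gripper is clear, and I handed the job in at about 11.3 s; no verdict was returned.

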